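# Lay a stock carton down in the stall's display bay

### The arm

A 7-joint arm with a two-finger parallel gripper is mounted at the origin on the work surface. World frame = base frame: x ahead of the robot, y to its left, z up, the work surface at z = 0. Lengths are in m, angles in rad, forces in N, time in s.
With the tool pointing down it reaches from about 0.4 to 0.85 m from the base axis. Payload 10.4 kg.
Tool frame: the origin (TCP) lies midway between the tips of the shut fingers; the grasp point (between the pads) lies 19 mm behind it (env.hold_point_z is the distance from the TCP to the grasp point, in m); z points along the fingers, y is the line along which they close (so a half turn about z gives the same grasp; the last joint's range is limited). The gripper opens to 85 mm and grips with 20 to 120 N. Pads are 22 mm wide; open, the fingers measure 114 mm over their backs; the gripper's body (76 mm by 85 mm) begins 54 mm behind the grasp point. The pads swing forward as they close: fully open they stand 13 mm farther back than shut.
Start: joints at [-1.248, 0.332, -0.065, 1.46, 0.022, 1.35, -0.088], TCP at [0.212, 0.588, 0.231] pointing down, gripper open.
Joint ranges: [-2.6, 2.6], [-0.5, 2.12], [-1.47, 1.34], [0.16, 2.42], [-1.27, 4.41], [0.06, 2.06], [-2.6, 2.6]. Speed limits (rad/s): [2.22, 2.22, 2.79, 2.79, 3.14, 3.14, 3.14].

### API

Orientations are given as a unit quaternion [w, x, y, z].
In Python, from workcell import env gives the robot as it stands. The module is installed in compiled form; this text tells all that it offers.
- The arm moves only by the tool apply_moves, never from a script. Its argument "moves" is a list of rows, each a list of 3 entries, a list of its own where there are three numbers: the gripper's target within -1 to 1 (fully open at 1, half-way at 0, shut at -1), then the shift along the world's x, y, z as a fraction of full scale, then the turn about the world's z as a fraction of full scale. A call has 1 to 12 rows; each row shifts and turns the commanded pose from where the row before left it; what a row does not reach is not made up. Full scale, the value 1, is 20 mm for a shift and 4 degrees for a turn. A row lasts 1/8 s, in which the tool goes at most 62.5 mm and 10.7 degrees, less where a joint would pass 70% of its speed; a pose out of reach is approached as far as the arm can. A call with a number of a shift or a turn outside -1 to 1 is refused whole. A call with a gripper value outside its range is refused whole. The fingers move at their own pace and stop on an object; "newtons" is the grip in N (left out, the last holds). Time passes only in rows, so rows that do not move let the fingers close. It gives the time, the measured TCP pose, the force, the opening and the grip force at its end, in the units of the state.
- env.state(): the state, without advancing time (a new reading comes with each control period).
- env.capture(name): name is "scene" or "side" or "wrist"; returns a dict with "image" (420x560x3 uint8, blue, green, red), "camera_matrix" (3x3 intrinsics, pixels), "T" (4x4, takes a point from camera to world coordinates). Camera axes: x right, y up, looking along -z (the intrinsics and any distortion apply to the point x, -y, -z); pixel columns grow to the right and rows downward; lengths in m; the calibration is good to about 2 mm. A picture is of the moment at which its call begins. There is no depth.
- env.hand_in(): hands the job in; it is judged then, once.
Trained networks look in a picture, given as the dict that the camera call returned (one of the last four; its "shot" number tells which), for a name from the list of things; names that differ only in an ending like _2 or _b are one class to them, and where a whole thing is asked for, a point or a joint stands for the part that bears it (a point fixed in the world has none). Each returns a list of dicts, best first, with "conf" (0 to 1); they miss things now and then, are a little off and sometimes report something else, mostly with a low value. They report only what shows in the picture. A call takes as long as a camera call.
- env.look_for(label, picture): "rect" ([left, top, width, height] in pixels, round what is visible of it).
- env.masks_of(label, picture): "pixels" (420x560 bool, what is visible of it) and "rect" ([left, top, width, height] in pixels, round what is visible of it).
The state is a dict: "time_s": time; "joints": joint angles; "qd": joint speeds; "effort": joint torques, N m; "tcp_pos": TCP position; "tcp_rot": TCP orientation; "contact_force": force on the tool from outside, world axes, zero at the start; "moment": the same for the moment, N m; "finger_gap": finger opening in m; "finger_force": force on a finger pad.
Only numpy, scipy, OpenCV 4.12 (cv2) and the standard library are available. Lean on these libraries where they do the work, as an engineer would, in place of code of your own. Each camera call takes 0.05 s, during which the arm holds its last target. There are 200 camera calls.

### The job

Tip over the tall red carton that stands at one end of the green painted bay: push it high up with the fingers so that it falls flat on its broad face, inside the white outline. Then push the fallen carton away from the robot, across the bay, until its long side lies flush along the wooden rail, still inside the outline. Only push: do not lift or carry the carton, and leave the tin, the lime pot and the red tub alone.

Things in the scene. Friction and masses are not known exactly. Their poses are not given: they have to be found in the camera images.
- bay: flat green painted rectangle with white outline on the table, 200 mm (x) by 300 mm (y), fixed. Origin: its centre on the surface; z up; x points away from the robot within 20 degrees. Along its far long edge stands a fixed dark wood rail, 30 mm high, 20 mm thick, inner face at x = +100 mm. The carton stands at its +y or -y end (varies), across the end line.
- carton: tall red carton, white panels, yellow band: 95 mm wide (x), 55 thick (y), 160 tall (z), 0.17 to 0.35 kg, evenly filled, loose. Origin: centre of its foot; z to its top. x and y lie along the bay's within 7 degrees, so a broad face (95 x 160) looks to the bay's middle. It passes balance at 19 degrees of lean; pushed low it slides. Lying it is 55 mm high.
- carton_center (a point): centre of the carton, 80 mm above the middle of its foot
- foot_near (a point): carton: end of its foot on the side toward the robot (x = -47.5 mm), at mid-thickness, z = 0
- foot_far (a point): carton: end of its foot on the side toward the rail (x = +47.5 mm), at mid-thickness, z = 0
- top_near (a point): carton: end of its top on the side toward the robot (x = -47.5 mm), at mid-thickness, z = 160 mm
- top_far (a point): carton: end of its top on the side toward the rail (x = +47.5 mm), at mid-thickness, z = 160 mm
- tin: bystander: round tin with a yellow label, 64 mm across, 75 mm high, loose, standing at the other end of the bay from the carton. Origin: centre of its underside
- lime_pot: bystander: round white lime pot, 100 mm across, 66 mm high, with a wooden stick rising out of it to 110 mm, loose, beyond the rail. Origin: centre of its underside
- tub: bystander: open round red plastic tub, 96 mm across, 55 mm high, loose, beyond the rail. Origin: centre of its underside

How it is judged:
On the way, in this order (a step that is already met when the one before it is completed fails the run):
1. the carton has fallen flat on a broad face, wholly inside the outline ((angle between carton's own y axis and vertical below 0.08 rad or angle between carton's own y axis and vertical above 3.0616 rad) and height (world z) of carton_center below 0.034 m and y of foot_near in the frame of bay between -0.153 and 0.153 m and x of foot_near in the frame of bay between -0.103 and 0.105 m and y of foot_far in the frame of bay between -0.153 and 0.153 m and x of foot_far in the frame of bay between -0.103 and 0.105 m and y of top_near in the frame of bay between -0.153 and 0.153 m and x of top_near in the frame of bay between -0.103 and 0.105 m and y of top_far in the frame of bay between -0.153 and 0.153 m and x of top_far in the frame of bay between -0.103 and 0.105 m and linear speed of carton below 0.02 m/s), for 0.2 s.
2. the fallen carton's long side has been pushed flush to the rail (x of each of foot_far, top_far in the frame of bay above 0.092 m and (angle between carton's own y axis and vertical below 0.08 rad or angle between carton's own y axis and vertical above 3.0616 rad) and height (world z) of carton_center below 0.034 m), for 0.2 s.
At the end, for the whole second after the job is handed in: The carton lies flat on a broad face (within 0.08 rad) on the table, at rest, its foot and top ends inside the bay's outline (3 mm grace), and both ends of its far long side within 8 mm of the rail (all of step 2 and y of foot_near in the frame of bay between -0.153 and 0.153 m and x of foot_near in the frame of bay between -0.103 and 0.105 m and y of foot_far in the frame of bay between -0.153 and 0.153 m and x of foot_far in the frame of bay between -0.103 and 0.105 m and y of top_near in the frame of bay between -0.153 and 0.153 m and x of top_near in the frame of bay between -0.103 and 0.105 m and y of top_far in the frame of bay between -0.153 and 0.153 m and x of top_far in the frame of bay between -0.103 and 0.105 m and linear speed of carton below 0.02 m/s); the robot touches nothing.
It fails at once if the carton lies, or comes down, more than 8 mm outside the outline (angle between carton's own z axis and vertical above 1.4 rad and not (y of foot_near in the frame of bay between -0.158 and 0.158 m and x of foot_near in the frame of bay between -0.108 and 0.11 m and y of foot_far in the frame of bay between -0.158 and 0.158 m and x of foot_far in the frame of bay between -0.108 and 0.11 m and y of top_near in the frame of bay between -0.158 and 0.158 m and x of top_near in the frame of bay between -0.108 and 0.11 m and y of top_far in the frame of bay between -0.158 and 0.158 m and x of top_far in the frame of bay between -0.108 and 0.11 m)).
It fails at once if the carton is lifted off the table (height (world z) of carton_center above 0.105 m or (angle between carton's own z axis and vertical above 1.4 rad and height (world z) of carton_center above 0.062 m)).
It fails at once if the tin is moved more than 20 mm or knocked over (distance of tin from where it was at the start of the episode above 0.02 m or angle between tin's own z axis and vertical above 0.4 rad).
It fails at once if the lime pot is moved more than 20 mm or knocked over (distance of lime_pot from where it was at the start of the episode above 0.02 m or angle between lime_pot's own z axis and vertical above 0.4 rad).
It fails at once if the red tub is moved more than 20 mm or knocked over (distance of tub from where it was at the start of the episode above 0.02 m or angle between tub's own z axis and vertical above 0.4 rad).
It also fails if it takes over 48 s, if anything falls off the work surface, if the arm or the gripper's body presses on something with over 40 N, if the wrist force passes 120 N, or if a joint passes its speed limit or range.

## Working session

There is one attempt and no reset: what is moved stays moved. The work goes in short steps, Python scripts to look and compute and a tool call to move; the robot and the scene stay as the last step left them, time stands still between calls to the robot, and variables do not carry over. Pictures are saved under pics/ and viewed, at most 10 in all, crops included, and the job is handed in when it is done.

Besides the shell and the picture viewer there is one more tool, called after ">>>" as name(argument=value, ...) on one line, values as JSON. apply_moves: Moves the arm, as the interface text tells. Its arguments: {"type":"object","properties":{"moves":{"type":"array"},"newtons":{"type":"number"}},"required":["moves"]}

```bash
mkdir -p pics; cat > h.py <<'E'
import numpy as np,cv2
from workcell import env
def ray(c,uv):
    K=np.array(c["camera_matrix"]);T=np.array(c["T"])
    p=np.linalg.inv(K)@np.array([uv[0],uv[1],1.])
    return T[:3,3],T[:3,:3]@np.array([p[0],-p[1],-p[2]])
def atz(c,uv,z=0):
    o,d=ray(c,uv);return o+d*(z-o[2])/d[2]
def proj(c,P):
    K=np.array(c["camera_matrix"]);T=np.array(c["T"])
    q=(np.atleast_2d(P)-T[:3,3])@T[:3,:3];q=q*[1,-1,-1]
    u=q@K.T;return u[:,:2]/u[:,2:]
E
python3 - <<'E'
from h import *
for n in ["scene","side"]:
    c=env.capture(n);cv2.imwrite(f"pics/{n}0.png",c["image"])
    print(n,np.round(c["T"],3).tolist(), [k for k in c])
    for l in ["carton","tin","bay","lime_pot","tub"]:
        print(l,[(np.round(r["rect"]).tolist(),round(r["conf"],2)) for r in env.look_for(l,c)[:2]])
print(env.state())
E
```

```text
scene [[-0.265, -0.667, 0.696, 1.298], [0.964, -0.191, 0.184, 0.194], [0.011, 0.72, 0.694, 0.782], [0.0, 0.0, 0.0, 1.0]] ['image', 'camera_matrix', 'T', 'shot']
carton [([383.0, 159.0, 44.0, 91.0], 0.56)]
tin [([262.0, 192.0, 144.0, 81.0], 0.69), ([264.0, 187.0, 25.0, 42.0], 0.64)]
bay [([262.0, 193.0, 147.0, 81.0], 0.82)]
lime_pot [([356.0, 260.0, 55.0, 53.0], 0.79)]
tub [([265.0, 252.0, 48.0, 51.0], 0.94)]
side [[-0.898, 0.235, -0.373, 0.352], [-0.441, -0.495, 0.748, 0.573], [-0.009, 0.836, 0.548, 0.547], [0.0, 0.0, 0.0, 1.0]] ['image', 'camera_matrix', 'T', 'shot']
carton [([233.0, 291.0, 83.0, 125.0], 0.96)]
tin [([301.0, 229.0, 34.0, 48.0], 0.87), ([235.0, 290.0, 86.0, 126.0], 0.6)]
bay [([198.0, 245.0, 167.0, 168.0], 0.76)]
lime_pot [([144.0, 279.0, 61.0, 76.0], 0.86)]
tub [([194.0, 235.0, 49.0, 44.0], 0.62)]
{'time_s': 0.6, 'joints': array([-1.24761748,  0.3321543 , -0.06470962,  1.4601423 ,  0.02163963,
        1.3499159 , -0.08853041]), 'qd': array([ 0.00117089, -0.00225092, -0.000107  ,  0.00141777,  0.00071597,
       -0.00064153, -0.00026676]), 'effort': array([ 4.95545482e-04, -6.24942183e+01,  4.97373997e-02, -3.91699970e+01,
        1.64183899e-02,  1.91111889e-03, -2.95915322e-05]), 'tcp_pos': array([0.21182192, 0.58800919, 0.2313459 ]), 'tcp_rot': array([1.65249226e-05, 1.72033597e-01, 9.85091082e-01, 3.64304402e-05]), 'contact_force': array([ 0.2540469 , -0.91241002,  0.52494622]), 'moment': array([ 0.02349951, -0.0398777 ,  0.04162068]), 'finger_force': 0.0, 'finger_gap': 0.08542464919658456}
```

View pics/scene0.png

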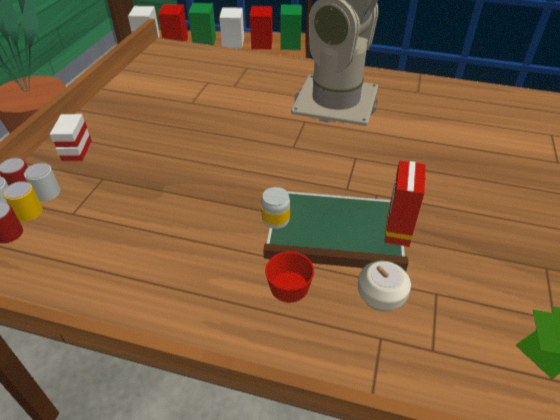

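View pics/side0.png

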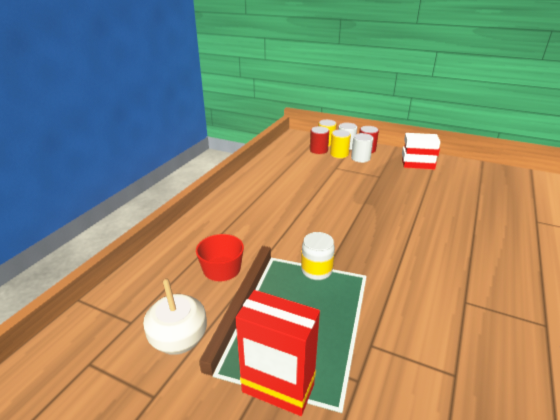

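The scene view shows the carton at the +y end (about 404,205), the tin at the -y end (276,208) and the tub and lime pot beyond the rail. The side view agrees: carton at (278,352), tin at (318,256), near bay edge from (366,271) to (341,398). I'll zoom in for corners.

```bash
python3 - <<'E'
import cv2
a=cv2.imread("pics/side0.png")[230:420,190:380];b=cv2.imread("pics/scene0.png")[150:280,250:440]
cv2.imwrite("pics/z1.png",cv2.resize(a,None,fx=3,fy=3,interpolation=2));cv2.imwrite("pics/z2.png",cv2.resize(b,None,fx=4,fy=4,interpolation=2))
E
```

```text
(no output)
```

View pics/z1.png

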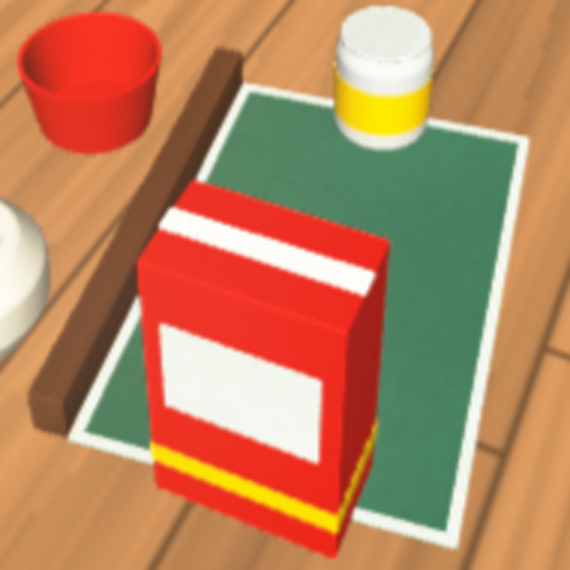

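View pics/z2.png

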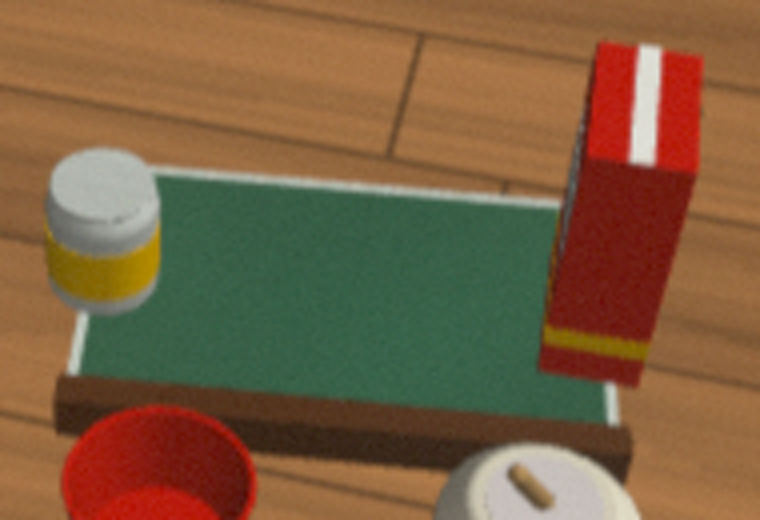

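The crops show the bay's four corners, six or seven carton corners per view and the tin clearly. I'll fit the poses now.

```bash
cat > fit.py <<'E'
from h import *
from scipy.optimize import least_squares
a=env.capture("side");b=env.capture("scene")
S=lambda L:np.array(L,float)/3+[190-.33,230-.33]
C=lambda L:np.array(L,float)/4+[250-.375,150-.375]
def pose(p,L):
    L=np.array(L,float);c,s=np.cos(p[2]),np.sin(p[2])
    return np.c_[L[:,0]*c-L[:,1]*s+p[0],L[:,0]*s+L[:,1]*c+p[1],L[:,2]]
X,Y,H=.0475,.0275,.16
def fit(sets,g):
    r=least_squares(lambda p:np.concatenate([(proj(c,pose(p,L))-uv).ravel() for c,L,uv in sets]),g)
    print(np.round(r.x,4),"res",np.round(r.fun,1).tolist());return r.x
bay=fit([(a,[(-.1,-.15,0),(-.1,.15,0),(.1,.15,0),(.1,-.15,0)],S([(528,136),(457,548),(70,437),(246,84)]))],[.6,.1,0])
bxL=[(X,Y,H),(X,-Y,H),(-X,-Y,H),(-X,Y,H),(X,Y,0),(-X,Y,0)]
car=fit([(a,bxL,S([(139,265),(192,183),(389,240),(348,332),(157,487),(334,556)])),
 (b,[(-X,-Y,H),(-X,Y,H),(X,Y,H),(X,-Y,H),(X,-Y,0),(X,Y,0)],C([(598,43),(703,57),(694,172),(585,160),(540,372),(638,387)]))],[.6,.2,0])
t=atz(a,S([(383,35)])[0],.075);t2=atz(b,C([(103,185)])[0],.075)
c,s=np.cos(bay[2]),np.sin(bay[2]);R=np.array([[c,s],[-s,c]])
tub=atz(a,S([(90,55)])[0],.055);lp=atz(b,(384,277),.066)
for n,q in [("car",car),("tin",t),("tin2",t2),("tub",tub),("lime",lp)]: print(n,np.round(q,3),"in bay",np.round(R@(q[:2]-bay[:2]),4))
print("car yaw rel deg",np.degrees(car[2]-bay[2]),"bay",np.degrees(bay[2]))
E
python3 fit.py
```

```text
[0.5337 0.1062 0.1536] res [0.5, 0.6, 0.1, -0.5, -0.2, 0.2, -0.4, -0.2]
[0.5097 0.2456 0.0517] res [-1.3, -0.9, -0.2, -1.6, 0.5, -0.8, 0.1, 0.2, -0.7, 0.5, 0.7, 1.6, -0.6, -0.9, -0.4, -0.7, 1.3, 0.0, 0.2, -1.2, -0.8, 0.1, -0.0, 0.5]
car [0.51  0.246 0.052] in bay [-0.0025  0.1414]
tin [ 0.555 -0.027  0.075] in bay [ 0.0006 -0.1351]
tin2 [ 0.556 -0.029  0.075] in bay [ 0.0015 -0.1374]
tub [0.731 0.051 0.055] in bay [ 0.1861 -0.0844]
lime [0.708 0.23  0.066] in bay [0.1913 0.0952]
car yaw rel deg -5.834970568023688 bay 8.799265177603427
```

>>> apply_moves(moves=[[0,[0.86,-0.8,0],-1],[0,[0.86,-0.8,0],-1],[0,[0.86,-0.8,0],-1],[0,[0.86,-0.8,0],-1],[0,[0.86,-0.8,-0.4],-1],[0,[0.86,-0.8,-0.4],-1],[0,[0.86,-0.8,-0.4],-1],[0,[0.86,-0.8,-0.4],-1],[0,[0.86,-0.8,-0.4],-1],[0,[0.86,-0.8,-0.4],-1],[0,[0.86,-0.8,-0.4],-1],[0,[0.86,-0.8,-0.4],-1]])

```text
time_s: 2.2
tcp_pos: [0.4194, 0.3949, 0.1668]
tcp_rot: [0.0, 0.56, 0.829, 0.0]
contact_force: [-0.4, -0.1, 0.8]
finger_gap: 0.0428
finger_force: 0.0
```

>>> apply_moves(moves=[[0,[0.86,-0.8,-0.4],-1],[0,[0.86,-0.8,-0.4],-1],[0,[0.86,-0.8,-0.4],-1],[0,[0.86,-0.8,-0.4],-1],[0,[0.86,-0.8,-0.4],-0.8],[0,[0,0,0],0]])

```text
time_s: 2.95
tcp_pos: [0.5057, 0.3136, 0.1265]
tcp_rot: [0.0, 0.69, 0.724, -0.001]
contact_force: [0.1, 0.6, 0.2]
finger_gap: 0.0429
finger_force: 0.0
```

```bash
python3 - <<'E'
from h import *
s=env.state();print(s["time_s"],s["tcp_pos"],s["tcp_rot"],s["finger_gap"],s["contact_force"],s["joints"])
q=s["tcp_rot"];print(np.degrees(2*np.arctan2(q[2],q[1]))-90)
a=env.capture("side");b=env.capture("scene")
cv2.imwrite("pics/p1.png",np.hstack([a["image"][150:,150:450],b["image"][100:370,230:500].repeat(1,0)[:270].copy() if 0 else np.pad(b["image"][100:370,200:500],((0,0),(0,0),(0,0)))]) if a["image"][150:].shape[0]==270 else 0)
E
```

```text
2.95 [0.50573197 0.31355337 0.12646717] [ 4.70953414e-04  6.90158754e-01  7.23657553e-01 -6.47226539e-04] 0.04285529945202399 [0.11972425 0.55990535 0.18919743] [-0.86633999  0.34932596  0.28593714  1.68514867 -0.10595191  1.12350578
 -0.50337546]
2.7146111887452946
```

View pics/p1.png

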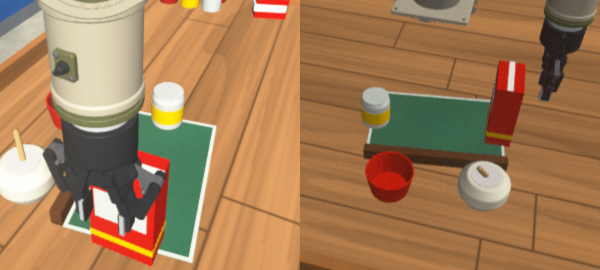

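The fingers stand behind the carton, at (105,205) in the left half, and are square to it. Next I push along -y.

>>> apply_moves(moves=[[0,[0.04,-0.7,0],0],[0,[0.04,-0.7,0],0],[0,[0.02,-0.4,0],0],[0,[0.02,-0.4,0],0],[0,[0.02,-0.4,0],0],[0,[0.02,-0.4,0],0],[0,[0.02,-0.4,0],0],[0,[0.02,-0.4,0],0]])

```text
time_s: 4.05
tcp_pos: [0.5082, 0.2394, 0.1273]
tcp_rot: [0.0, 0.688, 0.725, -0.0]
contact_force: [0.4, -0.9, -0.5]
finger_gap: 0.0428
finger_force: 0.0
```

```bash
python3 - <<'E'
from h import *
a=env.capture("side");b=env.capture("scene")
cv2.imwrite("pics/p2.png",np.hstack([a["image"][150:,150:450],b["image"][100:370,200:500]]))
E
```

```text
(no output)
```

View pics/p2.png

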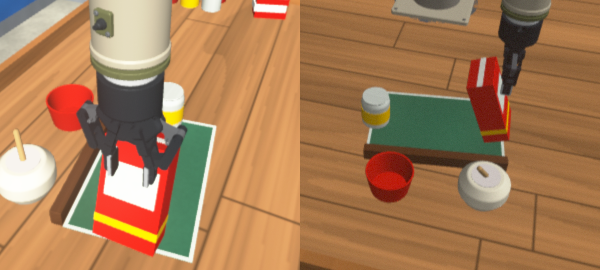

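The carton is leaning about 15 to 20 degrees toward the bay and pivoting on its foot edge without sliding. I'll keep pushing.

>>> apply_moves(moves=[[0,[0.02,-0.4,0],0],[0,[0.02,-0.4,0],0],[0,[0.02,-0.4,0],0],[0,[0,0,0],0],[0,[0,0,0],0],[0,[0,0,0],0],[0,[0,0.5,0.5],0],[0,[0,0.5,0.5],0]])

```text
time_s: 5.15
tcp_pos: [0.5095, 0.2372, 0.1483]
tcp_rot: [-0.0, 0.688, 0.725, 0.0]
contact_force: [0.1, 0.2, -0.2]
finger_gap: 0.0425
finger_force: 0.0
```

```bash
python3 - <<'E'
from h import *
a=env.capture("side");b=env.capture("scene")
cv2.imwrite("pics/a3.png",a["image"]);cv2.imwrite("pics/b3.png",b["image"])
B=cv2.resize(b["image"][170:290,240:440],None,fx=2,fy=2,interpolation=2)
A=cv2.resize(a["image"][220:420,190:390],None,fx=2,fy=2,interpolation=2)
cv2.imwrite("pics/p3.png",np.hstack([A,np.pad(B,((0,160),(0,0),(0,0)))]))
E
```

```text
(no output)
```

View pics/p3.png

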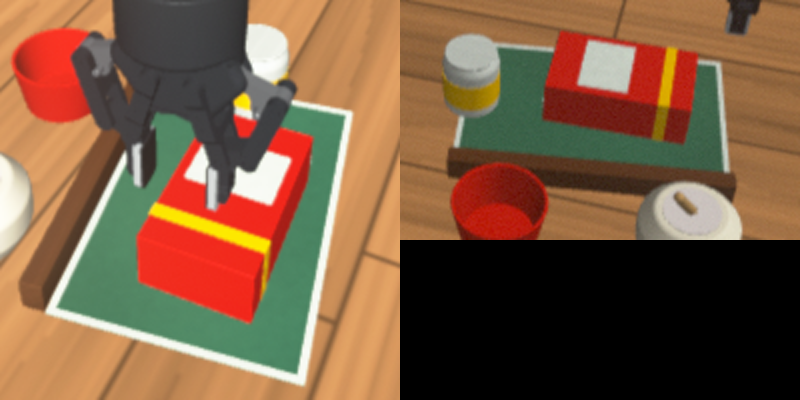

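The carton lies flat in the bay, long axis close to the bay's y, clear of the tin. I'll fit its lying pose from these corners.

```bash
cat > fit2.py <<'E'
from h import *
from scipy.optimize import least_squares
a=env.capture("side");b=env.capture("scene")
bay=np.array([.5337,.1062,.1536])
def pose(p,L):
    L=np.array(L,float);c,s=np.cos(p[2]),np.sin(p[2])
    return np.c_[L[:,0]*c-L[:,1]*s+p[0],L[:,0]*s+L[:,1]*c+p[1],L[:,2]]
S=lambda L:np.array(L,float)/2+[190,220]
C=lambda L:np.array(L,float)/2+[240,170]
X,Y,H=.0475,.08,.055
def run(sa,sb):
    r=least_squares(lambda p:np.concatenate([(proj(a,pose(p,sa[0]))-S(sa[1])).ravel(),(proj(b,pose(p,sb[0]))-C(sb[1])).ravel()]),[.53,.1,.05],loss="soft_l1")
    print(np.round(r.x,4),np.round(r.fun,1).tolist())
    c,s=np.cos(bay[2]),np.sin(bay[2]);R=np.array([[c,s],[-s,c]])
    print("in bay",np.round((pose(r.x,[(0,0,0),(X,Y,0),(X,-Y,0),(-X,Y,0),(-X,-Y,0)])[:,:2]-bay[:2])@R.T,4).tolist(),np.degrees(r.x[2]-bay[2]))
if __name__=="__main__":
    run(([(X,Y,H),(-X,Y,H),(X,Y,0),(-X,Y,0),(-X,-Y,H)],[(138,237),(269,262),(139,281),(251,321),(313,138)]),
    ([(-X,-Y,H),(-X,Y,H),(X,-Y,H),(X,-Y,0),(X,Y,0)],[(160,33),(298,50),(146,83),(145,120),(285,140)]))
E
python3 fit2.py
```

```text
[0.5128 0.1337 0.0543] [-0.3, 0.2, -5.8, 8.1, 0.2, 1.3, 1.3, 1.9, 0.1, -1.4, -0.8, -1.9, -0.4, -0.0, -1.0, 0.9, -1.6, -0.2, -0.5, 1.5]
in bay [[-0.0164, 0.0304], [0.0388, 0.1053], [0.0229, -0.054], [-0.0558, 0.1147], [-0.0716, -0.0445]] -5.692259685895349
```

>>> apply_moves(moves=[[1,[-0.2,-0.25,0],1],[1,[-0.2,-0.25,0],1],[1,[-0.2,-0.25,0],1],[1,[-0.2,-0.25,0],1],[1,[-0.2,-0.25,0],1],[1,[-0.2,-0.25,0],1],[1,[-0.2,-0.25,0],1],[1,[-0.2,-0.25,0],1],[1,[-0.2,-0.25,0],1],[1,[-0.2,-0.25,0],1],[1,[-0.2,-0.25,0],1],[1,[-0.2,-0.25,0],1]])

```text
time_s: 6.85
tcp_pos: [0.4611, 0.1754, 0.147]
tcp_rot: [-0.0, 0.333, 0.943, -0.0]
contact_force: [-0.8, -0.6, 0.3]
finger_gap: 0.0853
finger_force: 0.0
```

>>> apply_moves(moves=[[1,[-0.2,-0.25,0],1],[1,[-0.2,-0.25,0],1],[1,[-0.2,-0.25,0],1],[1,[-0.2,-0.25,0],1],[1,[-0.2,-0.25,0],1],[1,[-0.2,-0.25,0],1],[1,[-0.2,-0.25,0],1],[1,[-0.2,-0.25,0],1],[1,[-0.2,-0.25,0],1],[1,[-0.2,-0.25,0],1],[1,[-0.2,-0.25,0],1],[1,[-0.2,-0.25,0],1]])

```text
time_s: 8.35
tcp_pos: [0.4131, 0.1155, 0.1471]
tcp_rot: [-0.0, -0.079, 0.997, -0.0]
contact_force: [-0.5, -0.9, -1.1]
finger_gap: 0.0853
finger_force: 0.0
```

>>> apply_moves(moves=[[1,[-0.1,0,-0.9],0],[1,[-0.1,0,-0.9],0],[1,[0,0,-0.9],0],[1,[0,0,-0.9],0],[1,[0,0,-0.9],0],[1,[0,0,-0.9],0],[1,[0,0,-0.9],0],[1,[0,0,-0.2],0],[1,[0,0,0],0]])

```text
time_s: 9.48
tcp_pos: [0.4094, 0.1158, 0.0175]
tcp_rot: [-0.0, -0.078, 0.997, -0.0]
contact_force: [-0.1, 0.4, -0.3]
finger_gap: 0.0853
finger_force: 0.0
```

```bash
python3 - <<'E'
from h import *
a=env.capture("side");b=env.capture("scene")
B=cv2.resize(b["image"][170:290,240:440],None,fx=2,fy=2,interpolation=2)
A=cv2.resize(a["image"][220:420,190:390],None,fx=2,fy=2,interpolation=2)
cv2.imwrite("pics/p4.png",np.hstack([A,np.pad(B,((0,160),(0,0),(0,0)))]))
E
```

```text
(no output)
```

View pics/p4.png

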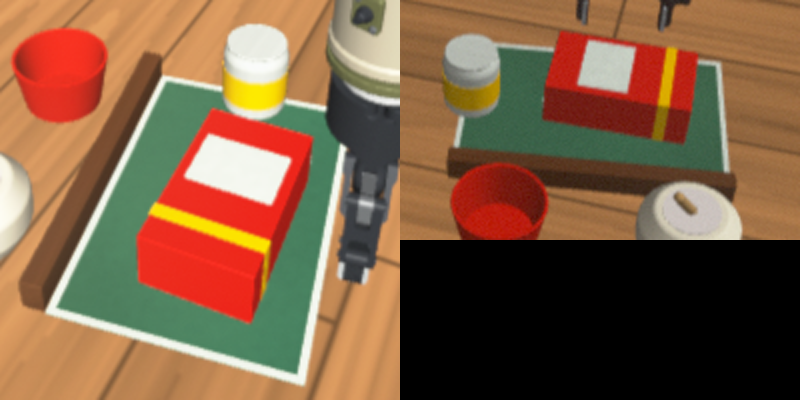

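Both fingers are behind the near long side and clear of the tin. Next I push toward the rail.

>>> apply_moves(moves=[[1,[0.5,0.077,0],0],[1,[0.5,0.077,0],0],[1,[0.5,0.077,0],0],[1,[0.5,0.077,0],0],[1,[0.5,0.077,0],0],[1,[0.5,0.077,0],0],[1,[0.5,0.077,0],0],[1,[0.5,0.077,0],0],[1,[0.5,0.077,0],0],[1,[0.5,0.077,0],0]])

```text
time_s: 10.82
tcp_pos: [0.5101, 0.1316, 0.0173]
tcp_rot: [-0.0, -0.078, 0.997, 0.0]
contact_force: [-0.7, 0.0, -1.0]
finger_gap: 0.0854
finger_force: 0.6
```

>>> apply_moves(moves=[[1,[0.25,0.038,0],0],[1,[0.25,0.038,0],0]])

```text
time_s: 11.08
tcp_pos: [0.5194, 0.133, 0.0174]
tcp_rot: [-0.0, -0.078, 0.997, 0.0]
contact_force: [-3.4, -1.2, 1.6]
finger_gap: 0.0852
finger_force: 1.4
```

>>> apply_moves(moves=[[1,[0.15,0.023,0],0],[1,[0.15,0.023,0],0],[1,[0,0,0],0]])

```text
time_s: 11.45
tcp_pos: [0.5227, 0.1335, 0.0168]
tcp_rot: [-0.003, -0.078, 0.997, -0.0]
contact_force: [-14.7, -1.5, 10.2]
finger_gap: 0.0852
finger_force: 7.4
```

```bash
python3 - <<'E'
from h import *
a=env.capture("side");b=env.capture("scene")
B=cv2.resize(b["image"][170:290,240:440],None,fx=2,fy=2,interpolation=2)
A=cv2.resize(a["image"][220:420,190:390],None,fx=2,fy=2,interpolation=2)
cv2.imwrite("pics/p5.png",np.hstack([A,np.pad(B,((0,160),(0,0),(0,0)))]))
E
```

```text
(no output)
```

View pics/p5.png

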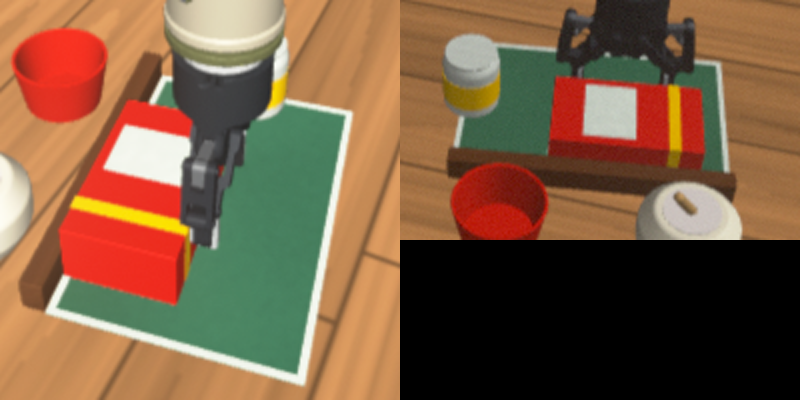

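The force rose to 15 N where contact with the rail was expected, and the long side lies along the rail with the foot end inside the outline. I'll back away and check.

>>> apply_moves(moves=[[1,[-0.25,-0.038,0],0],[1,[-0.6,-0.09,0],0],[1,[-1,-0.15,0],0],[1,[-1,-0.15,0],0],[1,[-1,-0.15,0],0],[1,[0,0,0],0],[1,[0,0,0],0]])

```text
time_s: 12.42
tcp_pos: [0.4492, 0.1226, 0.0177]
tcp_rot: [0.001, -0.078, 0.997, 0.0]
contact_force: [0.9, -0.5, -0.0]
finger_gap: 0.0856
finger_force: 0.0
```

```bash
python3 - <<'E'
from h import *
a=env.capture("side");b=env.capture("scene")
B=cv2.resize(b["image"][170:290,240:440],None,fx=2,fy=2,interpolation=2)
A=cv2.resize(a["image"][220:420,190:390],None,fx=2,fy=2,interpolation=2)
cv2.imwrite("pics/p6.png",np.hstack([A,np.pad(B,((0,160),(0,0),(0,0)))]))
E
```

```text
(no output)
```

View pics/p6.png

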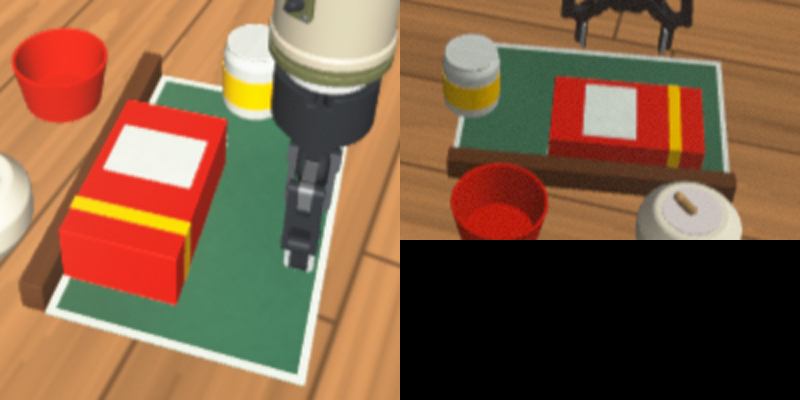

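The carton lies flat along the rail, with its foot end at (62–190, 300) in the left view. A last numeric check follows.

```bash
python3 - <<'E'
from fit2 import *
run(([(X,Y,H),(X,Y,0),(-X,Y,0),(-X,-Y,H),(X,-Y,H)],[(62,232),(64,276),(178,303),(227,118),(125,100)]),([(-X,-Y,H),(-X,Y,H)],[(156,77),(303,90)]))
E
```

```text
[0.5799 0.1505 0.1693] [-1.8, -0.3, -0.0, 0.8, -0.1, 1.6, -0.4, 0.0, 0.4, -0.5, -0.9, -0.9, -1.3, -1.9]
in bay [[0.0524, 0.0367], [0.0987, 0.1175], [0.1012, -0.0425], [0.0037, 0.116], [0.0062, -0.044]] 0.9006958960971392
```

```bash
python3 -c "
from workcell import env
print(env.hand_in())"
```

```text
the job is handed in; nothing more can be done
None
```

The carton was tipped flat inside the outline and pushed flush to the rail (far side measured within about 2 mm of it); the tin, pot and tub were left untouched, and the job is handed in, though no verdict came back.

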